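# Shift the bottle roller into third gear

### The job

Put the bottle roller into third gear: with the fingertips, push its gear lever from where it stands in the left-hand slot of the H-shaped gate to the cross-slot, across to the right, then forward (away from you) until it is fully home at the far end of the right-hand slot. Only push the lever, gently, without pinching it or forcing it against the gate, and do not pull it back into fourth (the near end of the right-hand slot) on the way. Leave the bottle on the rollers and everything else round the machine where it is, and let go.

Things in the scene. Friction and masses are not known exactly. Their poses are not given: they have to be found in the camera images.
- roller_machine: bottle roller, a grey bench machine fixed to the bench (it stands anew in each run, turned up to 0.22 rad). Origin: on the bench top straight below the gear lever's pivot. +x points forward (away from the robot), +y left along its rollers, z up. Grey gearbox 130 x 128 mm round the origin; motor to y = -160 mm, 110 mm high; rollers and a white bottle at y = 75 to 248 mm, 115 mm high
- gate (a point): middle of the H gate, on top of the steel plate (100 x 92 mm, 126 mm above the bench). Slots 15 mm wide for the 10 mm stick: left slot at machine y = +18 mm, right slot at y = -18 mm, both from x = -30.5 to +30.5 mm, joined at x = 0 by a 16 mm wide cross-slot along y. First gear is far left, second near left, third far right, fourth near right (marked by 1 to 4 pips)
- knob (a point): centre of the gear lever's black knob, a barrel 34 mm across, 46 mm tall, on a 10 mm steel stick; 171 mm from the pivot, which lies 35 mm above the machine's origin, so 195 to 206 mm above the bench. The stick is bare for about 55 mm below the knob. At a slot's end the knob is 47 mm forward or back of the middle; in the left or right slot it is 34 mm left or right of the middle
- gear_select (a joint): sideways tilt of the gear lever, rad, about the machine's x axis through the pivot: 0 upright, + to the right (machine -y). In the left slot -0.17 to -0.23, in the right slot +0.17 to +0.23 (play). It stays where it is left; 2 to 3 N sideways at the knob moves it
- gear_lever (a joint): fore-and-aft tilt of the gear lever, rad: 0 in the cross-slot (neutral), + forward (machine +x), +0.28 at the far end of a slot, -0.28 at the near end. It starts anywhere along the left slot, -0.26 to 0.26, and stays where it is left; 2 to 3 N at the knob moves it. It crosses freely within 0.04 of 0; rounded corners guide it from up to 0.06
- bottle_white_r1: white bottle 55 mm in diameter, 130 mm long, lying loose on the rollers along the machine's y; origin at the centre of its bottom, its z axis along the bottle. To be left alone
- cup_amber1: tan cup 66 mm wide, 78 mm tall, standing in front of the rollers; origin at its underside. To be left alone
- cast_part1: red cast knob, 55 mm wide, 44 mm tall, in front of the machine; origin at its underside. To be left alone
- marker1: marker pen 135 mm long, 17 mm thick, lying in front of the gearbox; origin at its underside. To be left alone
- mould_half1: blue mould half 60 x 85 x 24 mm, lying on the right; origin at its underside. To be left alone
- bottle_pigment1: white bottle with black cap, 58 mm wide, 140 mm tall, standing left of the machine; origin at its underside. To be left alone
- tin_small1: small tin can 67 mm wide, 68 mm tall, standing on the right; origin at its underside. To be left alone

How it is judged (in metres and radians):
On the way, in this order (a step that is already met when the one before it is completed fails the run):
1. the lever has gone across to the right-hand side of the gate (value of joint gear_select above 0.15 rad), for 0.05 s.
2. the lever is fully forward in the third slot (value of joint gear_select above 0.15 rad and value of joint gear_lever above 0.235 rad), for 0.2 s.
At the end, for the whole second after the job is handed in: the lever rests in third gear: in the right-hand slot (sideways tilt above 0.15 rad) and pushed forward to within about 2.5 degrees of the slot's far end (fore-and-aft tilt above 0.235 rad of about 0.28), at rest, and the bottle lies still on the rollers (all of step 2 and velocity of joint gear_select between -0.02 and 0.02 rad/s and velocity of joint gear_lever between -0.02 and 0.02 rad/s and linear speed of bottle_white_r1 below 0.02 m/s); the robot touches nothing.
It fails at once if the lever is pulled back into the fourth slot (value of joint gear_select above 0.1 rad and value of joint gear_lever below -0.13 rad).
It fails at once if the lever or the machine is pinched or forced (more than 34 N between fingers and machine) (contact force between the fingers and roller_machine above 34 N).
It fails at once if the bottle on the rollers is lifted or shifted by more than 15 mm (distance of bottle_white_r1 from where it was at the start of the episode above 0.015 m).
It fails at once if something standing round the machine is lifted or shifted by more than 15 mm (distance of any of cup_amber1, cast_part1, marker1, mould_half1, bottle_pigment1, tin_small1 from where it was at the start of the episode above 0.015 m).
It also fails if it takes over 56 s, if anything falls off the work surface, if the arm or the gripper's body presses on something with over 40 N, if the wrist force passes 120 N, or if a joint passes its speed limit or range.

### The arm

A 6-joint arm with a two-finger parallel gripper is mounted at the origin on a cart in front of the work surface, level with it; the furniture and walls round the work are solid. World frame = base frame: x ahead of the robot, y to its left, z up, the work surface at z = 0. Lengths are in mm, angles in rad, forces in N, time in s.
With the tool pointing down it reaches from about 400 to 825 mm from the base axis. Payload 7 kg.
Tool frame: the origin (TCP) lies at the very end of the fingers, on their centre line; the grasp point (between the pads) lies 19 mm behind it; z points along the fingers, y is the direction in which the jaws open and shut (so a half turn about z gives the same grasp; the last joint's range is limited). The gripper opens to 88 mm and grips with 3 to 60 N. Pads are 19 mm wide; open, the fingers measure 130 mm over their backs; the gripper's body (78 mm by 193 mm) begins 47 mm behind the grasp point.
Start: joints at [1.578, 0.359, 0.012, 0, -1.224, -0.288], TCP at [187.068, 648.537, 187.961] pointing down, gripper open.
Joint ranges: [-3.07, 3.07], [-1.43, 2.12], [-1.02, 1.25], [-3.03, 1.67], [-3.05, -0], [-3.03, 3.03]. Speed limits (rad/s): [2.39, 2.39, 3.01, 3.14, 3.14, 3.14].

### API

Orientations are given as a unit quaternion [w, x, y, z].
In Python, from station import * gives the robot as it stands.
- The arm moves only by the tool drive_tool, never from a script. Its argument "moves" is a list that holds one entry, the list of rows, each a list of 7 numbers: the gripper's target within -1 to 1 (fully open at 1, half-way at 0, shut at -1), then the shift along the tool's x, y, z in m, then the turn, a rotation vector about the tool's x, y, z in rad. In form: [[[grip, dx, dy, dz, wx, wy, wz], ...]]. A call has 1 to 8 rows; each row shifts and turns the commanded pose from where the row before left it, along the tool's axes as they then stand; what a row does not reach is not made up. A row lasts 1/12 s, in which the tool goes at most 41.7 mm and 7.16 degrees, less where a joint would pass 70% of its speed; a pose out of reach is approached as far as the arm can. A call is refused whole if a number of a shift passes 0.0417 or a number of a turn 0.125, either way. A call with a gripper value outside its range is refused whole. The fingers move at their own pace and stop on an object; the grip force is fixed at half the most. Time passes only in rows, so rows that do not move let the fingers close. It gives the time, the measured TCP pose, the force and the opening at its end, in the units of the state.
- state(): the state, without advancing time (a new reading comes with each control period).
- camera(name): name is "side" or "top" or "wrist"; returns a dict with "color" (480x640x3 uint8, red, green, blue), "intrinsics" (3x3 intrinsics, pixels), "R" (3x3) and "t" (3): a world point X has camera coordinates R X + t; the wrist camera has in their place "T_tool_cam" (4x4, takes a point from camera to tool coordinates, whose origin is the TCP and whose axes are the flange's). Camera axes: x right, y down, z forward; pixel columns grow to the right and rows downward; lengths in mm; the calibration is good to about 2 mm. The wrist camera is an equidistant fisheye: a pixel r from the principal point sees the ray r / f radians off the axis. A picture is of the moment at which its call begins: read the wrist's pose just before it. There is no depth.
- finish_job(): hands the job in, once; it reports no verdict.
Trained networks look in the newest picture that a camera, given by its name, has taken for a name from the list of things; names that differ only in an ending like _2 or _b are one class to them, and where a whole thing is asked for, a point or a joint stands for the part that bears it (a point fixed in the world has none). Each returns a list of dicts, best first, with "confidence" (0 to 1); they miss things now and then, are a little off and sometimes report something else, mostly with a low value. They report only what shows in the picture. A call takes as long as a camera call.
- look_for(label, camera): "location" ([x, y, z] in mm, in the coordinates of the camera as it stood for that picture, good to about 4 mm: the middle of the surface that is visible of it).
The state is a dict: "time_s": time; "joint_pos": joint angles; "qd": joint speeds; "tau": joint torques, N m; "eef_pos": TCP position; "tool_rot": TCP orientation; "force": force on the tool from outside, world axes, zero at the start; "ft_torque": the same for the moment, N m; "gripper_width": finger opening in mm.
Only numpy, scipy, OpenCV 4.12 (cv2) and the standard library are available. Lean on these libraries where they do the work, as an engineer would, in place of code of your own. Each camera call takes 0.05 s, during which the arm holds its last target.

## Working session

There is one attempt and no reset: what is moved stays moved. The work goes in short steps, Python scripts to look and compute and a tool call to move; the robot and the scene stay as the last step left them, time stands still between calls to the robot, and variables do not carry over. Pictures are saved under pics/ and viewed, and the job is handed in when it is done.

Besides the shell and the picture viewer there is one more tool, called after "Request:" as name(argument=value, ...), one argument or row to a line, values as JSON. drive_tool: Moves the arm, as the interface text tells. Its arguments: {"type":"object","properties":{"moves":{"type":"array","items":{"type":"array","items":{"type":"array","items":{"type":"number"}}}}},"required":["moves"]}

```bash
mkdir -p pics; ls
cat > h.py <<'E'
from station import *
import numpy as np, cv2
def snap(n,f):
    c=camera(n); cv2.imwrite('pics/'+f,c['color'][:,:,::-1]); return c
def w(c,p): return c['R'].T@(np.array(p)-c['t'])
E
python3 - <<'E'
from h import *
np.set_printoptions(precision=2,suppress=True)
s=state(); print(s['time_s'],s['eef_pos'],s['tool_rot'],s['force'],s['gripper_width'])
for n in ['top','side']:
    c=snap(n,n+'1.png'); print(c['intrinsics'],c['R'],c['t'])
    for l in ['roller_machine','gate','knob','gear_lever','bottle_white_r1','cup_amber1','cast_part1','marker1','mould_half1','bottle_pigment1','tin_small1']:
        print(n,l,[(w(c,d['location']).round(),round(d['confidence'],2)) for d in look_for(l,n)[:2]])
E
```

```text
pics
0.0 [186.95 648.04 187.02] [ 0.    0.99 -0.14 -0.  ] [ 0.96  0.44 -0.69] 87.66418376010124
[[541.92   0.   327.2 ]
 [  0.   541.92 239.79]
 [  0.     0.     1.  ]] [[-0.01 -1.    0.01]
 [-0.98  0.   -0.17]
 [ 0.17 -0.01 -0.98]] [ -57.17  522.85 1474.4 ]
top roller_machine [(array([522., -26.,  89.]), 0.76), (array([431., 316., 109.]), 0.72)]
top gate []
top knob [(array([541., -28., 222.]), 0.45)]
top gear_lever [(array([542., -31., 221.]), 0.68)]
top bottle_white_r1 [(array([550.,  88.,  98.]), 0.87)]
top cup_amber1 [(array([448., 146.,  32.]), 0.84)]
top cast_part1 [(array([430.,  43.,   8.]), 0.8)]
top marker1 [(array([448., -96.,  11.]), 0.69)]
top mould_half1 [(array([ 410., -437.,   21.]), 0.59), (array([ 520., -387.,   64.]), 0.17)]
top bottle_pigment1 [(array([428., 318., 110.]), 0.97), (array([542., -28., 219.]), 0.23)]
top tin_small1 [(array([ 522., -388.,   68.]), 0.7), (array([ 409., -438.,   20.]), 0.32)]
[[621.07   0.   321.86]
 [  0.   621.07 231.5 ]
 [  0.     0.     1.  ]] [[-0.02 -1.    0.  ]
 [-0.44  0.01 -0.9 ]
 [ 0.9  -0.02 -0.44]] [ -44.14  338.51 1356.85]
side roller_machine [(array([496., -95.,  94.]), 0.79)]
side gate [(array([499., -96.,  92.]), 0.55)]
side knob [(array([533., -32., 193.]), 0.57)]
side gear_lever [(array([530., -32., 200.]), 0.62)]
side bottle_white_r1 []
side cup_amber1 []
side cast_part1 []
side marker1 []
side mould_half1 [(array([ 393., -431.,   20.]), 0.7)]
side bottle_pigment1 [(array([412., 329.,  77.]), 0.85)]
side tin_small1 [(array([ 504., -388.,   47.]), 0.67)]
```

View pics/top1.png

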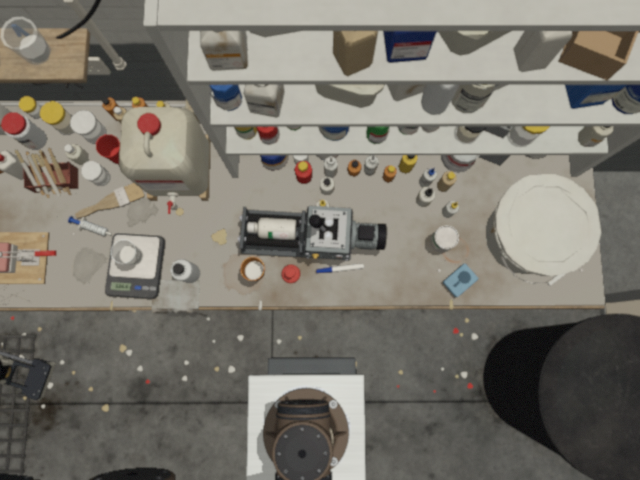

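View pics/side1.png

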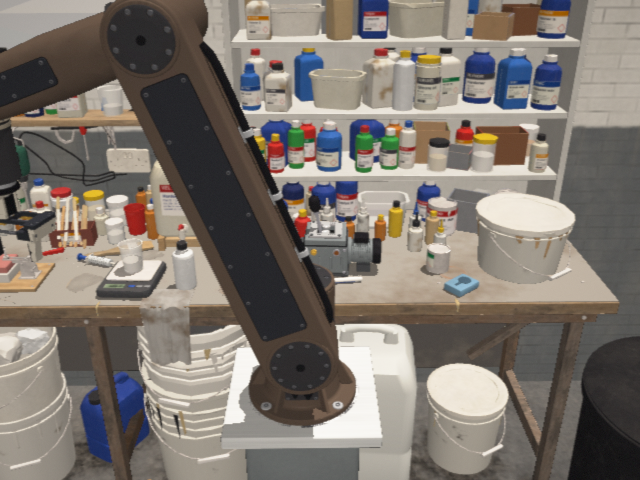

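Run:
```python
import cv2
a=cv2.imread('pics/top1.png')[170:330,240:440]; cv2.imwrite('pics/topz.png',cv2.resize(a,(800,640))[:600])
a=cv2.imread('pics/side1.png')[150:300,260:460]; cv2.imwrite('pics/sidez.png',cv2.resize(a,(800,600)))
```

```text
(no output)
```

View pics/topz.png

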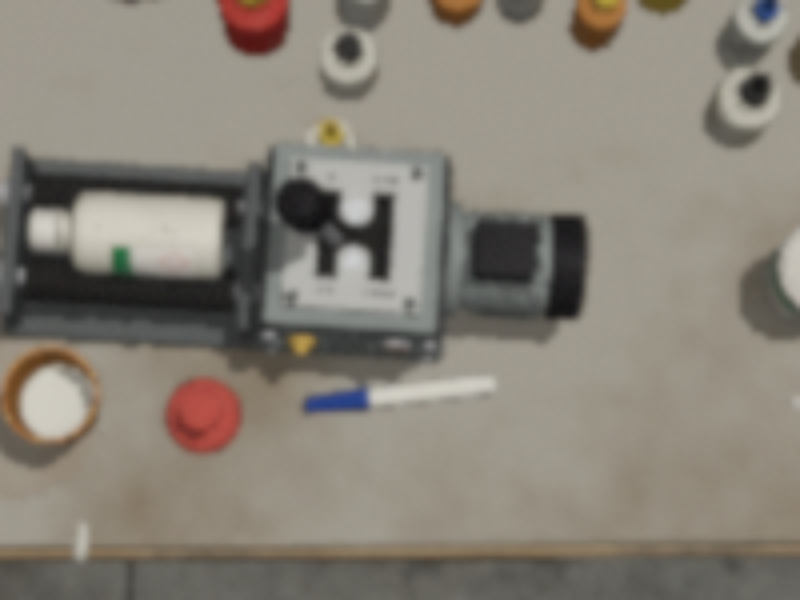

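View pics/sidez.png

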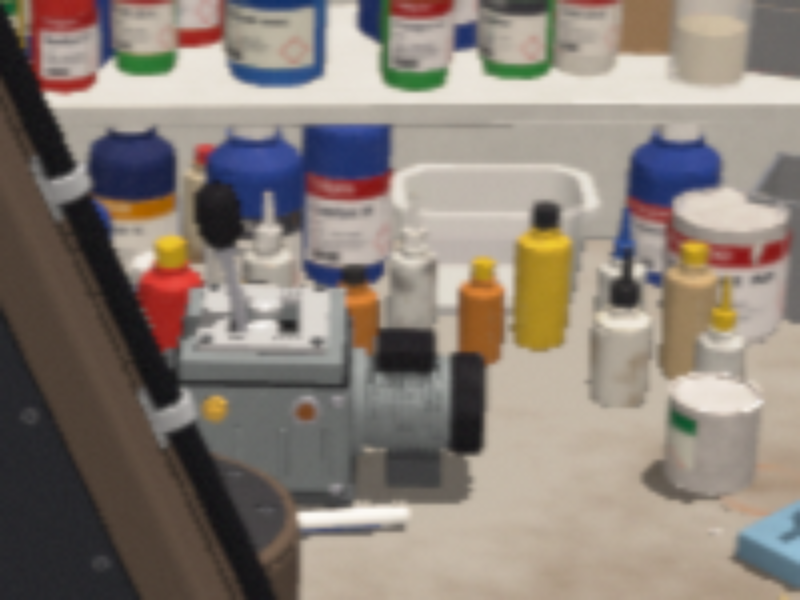

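Run:
```python
from h import *
np.set_printoptions(precision=1,suppress=True)
c=camera('top')
def P(u,v,z):
    d=c['R'].T@np.linalg.solve(c['intrinsics'],[u,v,1]); o=-c['R'].T@c['t']; return o+d*(z-o[2])/d[2]
Z=lambda a,b,z:P(240+a/4,170+b/4,z)
for n,a,b in [('s',300,165),('s',418,173),('s',410,305),('s',290,298),('rs far',382,197),('rs near',376,279),('plateTL',303,150),('TR',437,160),('BR',427,318),('BL',276,308),('BL2',322,278)]: print(n,Z(a,b,126))
print('center',np.mean([Z(a,b,126) for a,b in [(300,165),(418,173),(410,305),(290,298)]],axis=0))
for z in (200,222): print('knob',Z(303,205,z))
for p in [(70,190),(225,200),(222,278),(75,275)]: print('bottle',Z(*p,95))
print(-c['R'].T@c['t'])
```

```text
s [586.3 -26.6 126. ]
s [ 580.5 -105.6  126. ]
s [490.9 -99.3 126. ]
s [495.9 -19.8 126. ]
rs far [564.1 -81.4 126. ]
rs near [508.5 -76.9 126. ]
plateTL [596.6 -28.6 126. ]
TR [ 589.4 -118.5  126. ]
BR [ 482.1 -110.5  126. ]
BL [489.2 -10.6 126. ]
BL2 [509.3 -41.1 126. ]
center [538.4 -62.8 126. ]
knob [543.1 -29.5 200. ]
knob [538.5 -29.8 222. ]
bottle [576.5 130.9  95. ]
bottle [569.1  25.1  95. ]
bottle [515.1  26.9  95. ]
bottle [517.5 126.5  95. ]
[ 257.6  -47.4 1543.3]
```

Request:
drive_tool(
  moves=[
    [[-1, 0, 0, -0.036, 0, 0, -0.104], [-1, 0, 0, -0.036, 0, 0, -0.104], [-1, 0, 0, -0.036, 0, 0, 0], [-1, 0.022, 0.032, 0, 0, 0, 0], [-1, 0.022, 0.032, 0, 0, 0, 0], [-1, 0.022, 0.032, 0, 0, 0, 0], [-1, 0.022, 0.032, 0, 0, 0, 0], [-1, 0.022, 0.032, 0, 0, 0, 0]],
  ],
)

```text
time_s: 1.92
eef_pos: [285.7, 479.3, 296.1]
tool_rot: [-0.0, 0.999, -0.036, 0.0]
force: [1.1, 0.4, 1.0]
gripper_width: 40.1
```

Request:
drive_tool(
  moves=[
    [[-1, 0.022, 0.032, 0, 0, 0, 0], [-1, 0.022, 0.032, 0, 0, 0, 0], [-1, 0.022, 0.032, 0, 0, 0, 0], [-1, 0.022, 0.032, 0, 0, 0, 0], [-1, 0.022, 0.032, 0, 0, 0, 0], [-1, 0.022, 0.032, 0, 0, 0, 0], [-1, 0.022, 0.032, 0, 0, 0, 0], [-1, 0.022, 0.032, 0, 0, 0, 0]],
  ],
)

```text
time_s: 2.58
eef_pos: [442.6, 211.1, 296.5]
tool_rot: [-0.0, 0.999, -0.036, 0.0]
force: [0.9, 0.7, -0.1]
gripper_width: 0.3
```

Request:
drive_tool(
  moves=[
    [[-1, 0.022, 0.032, 0, 0, 0, 0], [-1, 0.022, 0.032, 0, 0, 0, 0], [-1, 0, 0, 0, 0, 0, 0], [-1, 0, 0, 0, 0, 0, 0]],
  ],
)

```text
time_s: 2.92
eef_pos: [482.0, 143.8, 295.9]
tool_rot: [0.0, 0.999, -0.039, -0.0]
force: [-0.1, -0.1, 1.0]
gripper_width: 0.2
```

```bash
cat >> h.py <<'E'
def M(p):
    x,y=p[0]-538.4,p[1]+62.8; a=-0.073; return np.array([x*np.cos(a)+y*np.sin(a),-x*np.sin(a)+y*np.cos(a),p[2]])
def tool():
    s=state(); q=s['tool_rot']
    from scipy.spatial.transform import Rotation as R
    T=np.eye(4); T[:3,:3]=R.from_quat([q[1],q[2],q[3],q[0]]).as_matrix(); T[:3,3]=s['eef_pos']; return s,T
E
python3 - <<'E'
from h import *
np.set_printoptions(precision=2,suppress=True)
s,T=tool(); print(s['time_s'],s['eef_pos'],M(s['eef_pos']),s['force'],s['gripper_width'])
c=snap('wrist','w1.png'); print(c['intrinsics'],c['T_tool_cam'])
for l in ['knob','gear_lever','gate']:
    for d in look_for(l,'wrist')[:2]:
        p=(T@c['T_tool_cam']@np.r_[d['location'],1])[:3]; print(l,d['confidence'],p,M(p))
snap('top','top2.png');
a=cv2.imread('pics/top2.png')[170:320,240:440]; cv2.imwrite('pics/topz2.png',cv2.resize(a,(800,600)))
E
```

```text
2.9167 [481.97 143.82 295.93] [-71.35 201.95 295.93] [-0.09 -0.06  0.98] 0.1902830539819043
[[371.65   0.   319.38]
 [  0.   371.65 239.09]
 [  0.     0.     1.  ]] [[   0.     -0.96   -0.28   75.42]
 [   1.      0.      0.     -0.28]
 [  -0.     -0.28    0.96 -197.08]
 [   0.      0.      0.      1.  ]]
knob 0.93 [545.02 -17.94 218.34] [  3.33  45.22 218.34]
gear_lever 0.79 [547.12 -22.11 222.01] [  5.73  41.22 222.01]
gear_lever 0.6 [ 401.79 -405.87   17.22] [-111.22 -352.12   17.22]
gate 0.97 [541.42  -5.43  97.07] [-1.18 57.44 97.07]
```

View pics/w1.png

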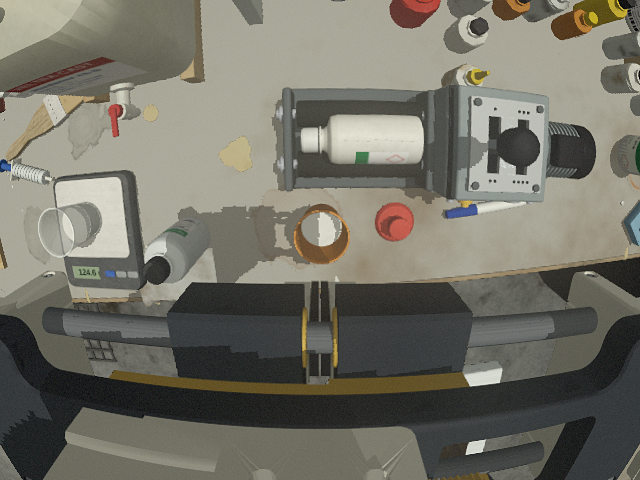

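View pics/topz2.png

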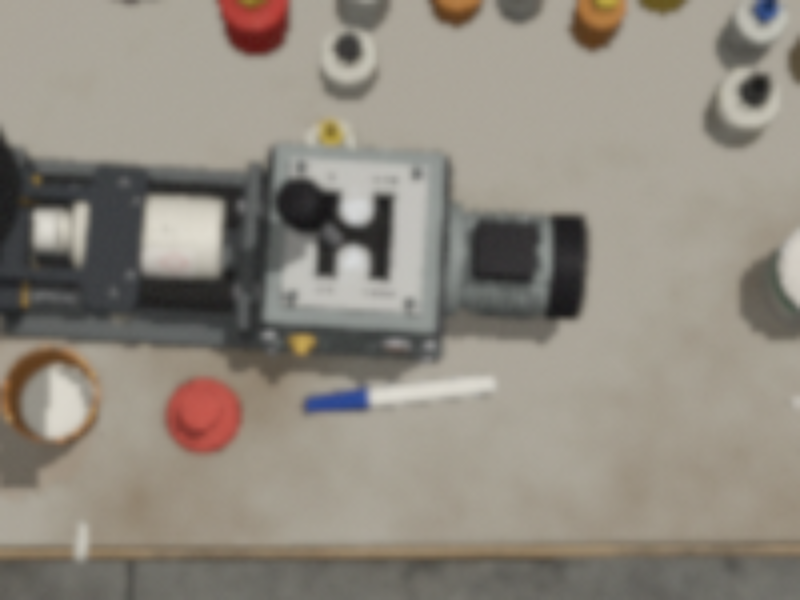

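```bash
cat >> h.py <<'E'
def WP(c,T,u,v,z):
    K=c['intrinsics']; a=np.array([(u-K[0,2])/K[0,0],(v-K[1,2])/K[1,1]]); r=np.hypot(*a)
    d=np.r_[a/r*np.sin(r),np.cos(r)]; G=T@c['T_tool_cam']; d=G[:3,:3]@d; o=G[:3,3]; return o+d*(z-o[2])/d[2]
E
python3 - <<'E'
from h import *
np.set_printoptions(precision=1,suppress=True)
a=cv2.imread('pics/w1.png')[75:225,430:630]; cv2.imwrite('pics/w1z.png',cv2.resize(a,(800,600),interpolation=cv2.INTER_CUBIC))
s,T=tool(); c=camera('wrist')
for p in [(478,102),(538,108),(534,192),(474,186)]: print(M(WP(c,T,*p,126)))
for z in (195,205,215,225): print(z,M(WP(c,T,519,149,z)))
G=T@c['T_tool_cam'];print('cam',M(G[:3,3]))
E
```

```text
[ 43.4  41.8 126. ]
[ 45.9 -34.  126. ]
[-48.5 -35.8 126. ]
[-45.4  42.  126. ]
195 [ -1.2  29.9 195. ]
205 [ -1.1  35.8 205. ]
215 [ -0.9  41.6 215. ]
225 [ -0.8  47.5 225. ]
cam [  2.7 205.3 493.1]
```

View pics/w1z.png

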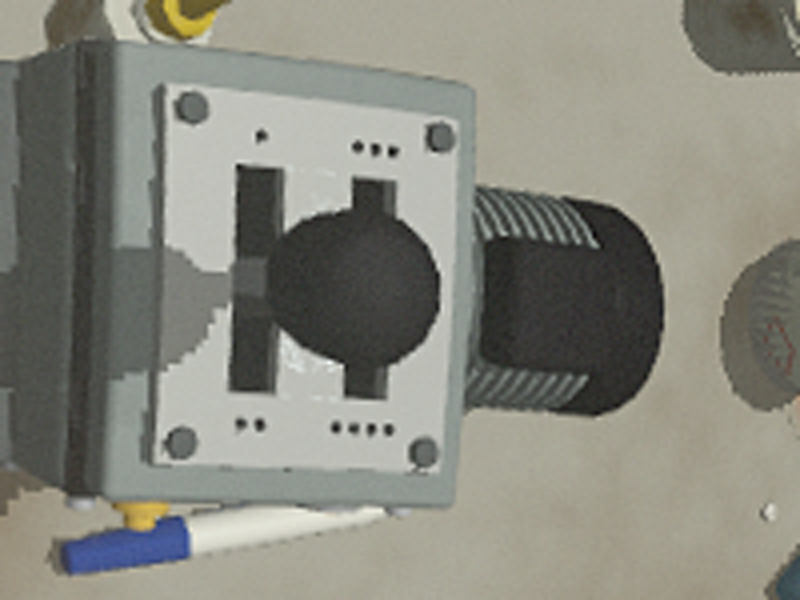

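Request:
drive_tool(
  moves=[
    [[-1, 0.018, 0.0255, 0, 0, 0, 0], [-1, 0.018, 0.0255, 0, 0, 0, 0], [-1, 0.018, 0.0255, 0, 0, 0, 0], [-1, 0.017, 0.0255, 0, 0, 0, 0], [-1, 0, 0, 0.028, 0, 0, 0], [-1, 0, 0, 0.028, 0, 0, 0], [-1, 0, 0, 0.028, 0, 0, 0], [-1, 0, 0, 0.028, 0, 0, 0]],
  ],
)

```text
time_s: 3.88
eef_pos: [544.6, 39.7, 182.9]
tool_rot: [-0.0, 0.999, -0.036, 0.0]
force: [0.7, 0.9, -0.7]
gripper_width: 0.7
```

Request:
drive_tool(
  moves=[
    [[-1, 0, 0, 0, 0, 0, 0], [-1, 0, 0, 0, 0, 0, 0]],
  ],
)

```text
time_s: 4.05
eef_pos: [544.0, 39.3, 183.5]
tool_rot: [0.001, 0.999, -0.036, -0.001]
force: [-0.4, 1.0, 1.4]
gripper_width: 0.1
```

```bash
cat > w.py <<'E'
from h import *
import sys
np.set_printoptions(precision=1,suppress=True)
s,T=tool(); print(s['time_s'],M(s['eef_pos']),s['force'])
c=snap('wrist',sys.argv[1]+'.png')
E
python3 w.py w2
```

```text
4.05 [ -1.8 102.2 183.5] [-0.4  1.   1.4]
```

View pics/w2.png

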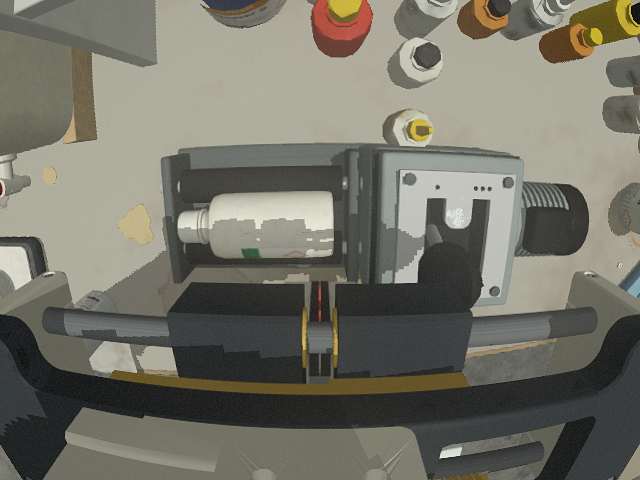

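Request:
drive_tool(
  moves=[
    [[-1, 0, 0.007, 0, 0, 0, 0], [-1, 0, 0.007, 0, 0, 0, 0], [-1, 0, 0.006, 0, 0, 0, 0], [-1, 0, 0.005, 0, 0, 0, 0], [-1, 0, 0.004, 0, 0, 0, 0], [-1, 0, 0.004, 0, 0, 0, 0]],
  ],
)

```text
time_s: 4.6
eef_pos: [542.3, 5.3, 184.3]
tool_rot: [-0.0, 0.999, -0.037, 0.0]
force: [0.1, -0.3, 0.2]
gripper_width: 0.3
```

Request:
drive_tool(
  moves=[
    [[-1, 0, 0.003, 0, 0, 0, 0], [-1, 0, 0.003, 0, 0, 0, 0], [-1, 0, 0.003, 0, 0, 0, 0], [-1, 0, 0.003, 0, 0, 0, 0]],
  ],
)

```text
time_s: 4.93
eef_pos: [541.3, -6.3, 183.9]
tool_rot: [0.0, 0.999, -0.036, -0.0]
force: [-0.4, -0.0, 0.1]
gripper_width: 0.0
```

```bash
python3 w.py w3
```

```text
4.9333 [ -1.2  56.6 183.9] [-0.4 -0.   0.1]
```

View pics/w3.png

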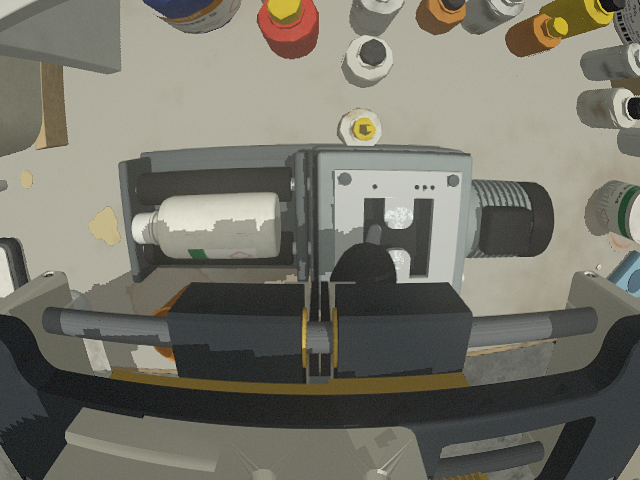

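Request:
drive_tool(
  moves=[
    [[-1, 0, 0.003, 0, 0, 0, 0], [-1, 0, 0.003, 0, 0, 0, 0], [-1, 0, 0.003, 0, 0, 0, 0]],
  ],
)

```text
time_s: 5.23
eef_pos: [541.8, -14.6, 185.1]
tool_rot: [-0.0, 0.999, -0.036, 0.001]
force: [-1.5, 3.8, 8.8]
gripper_width: 0.4
```

Request:
drive_tool(
  moves=[
    [[-1, 0, 0.003, 0, 0, 0, 0], [-1, 0, 0.003, 0, 0, 0, 0], [-1, 0, 0.003, 0, 0, 0, 0]],
  ],
)

```text
time_s: 5.48
eef_pos: [542.2, -23.6, 186.4]
tool_rot: [-0.0, 0.999, -0.036, 0.003]
force: [-1.4, 4.6, 15.0]
gripper_width: 0.5
```

```bash
python3 w.py w4
```

```text
5.4833 [  0.9  39.4 186.4] [-1.4  4.6 15. ]
```

View pics/w4.png

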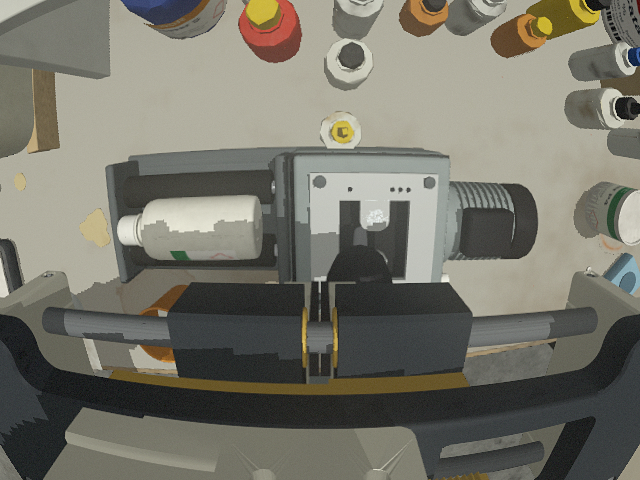

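Request:
drive_tool(
  moves=[
    [[-1, 0, -0.002, -0.004, 0, 0, 0], [-1, 0, 0, -0.004, 0, 0, 0], [-1, 0, 0, -0.004, 0, 0, 0], [-1, 0, 0, 0, 0, 0, 0]],
  ],
)

```text
time_s: 5.87
eef_pos: [540.5, -22.0, 196.6]
tool_rot: [0.0, 0.999, -0.036, 0.0]
force: [0.7, -0.6, -0.4]
gripper_width: 0.6
```

Request:
drive_tool(
  moves=[
    [[-1, 0, 0.002, 0, 0, 0, 0], [-1, 0, 0.003, 0, 0, 0, 0], [-1, 0, 0.003, 0, 0, 0, 0]],
  ],
)

```text
time_s: 6.12
eef_pos: [539.4, -30.2, 195.6]
tool_rot: [0.0, 0.999, -0.036, -0.0]
force: [0.4, -0.3, 0.1]
gripper_width: 0.3
```

```bash
python3 w.py w5
python3 - <<'E'
from h import *
for n in('side','top'):
    snap(n,n+'5.png')
a=cv2.imread('pics/side5.png')[120:270,230:430]; cv2.imwrite('pics/side5z.png',cv2.resize(a,(800,600),interpolation=cv2.INTER_CUBIC))
a=cv2.imread('pics/top5.png')[170:320,240:440]; cv2.imwrite('pics/top5z.png',cv2.resize(a,(800,600),interpolation=cv2.INTER_CUBIC))
E
```

```text
6.1167 [ -1.4  32.6 195.6] [ 0.4 -0.3  0.1]
```

View pics/w5.png

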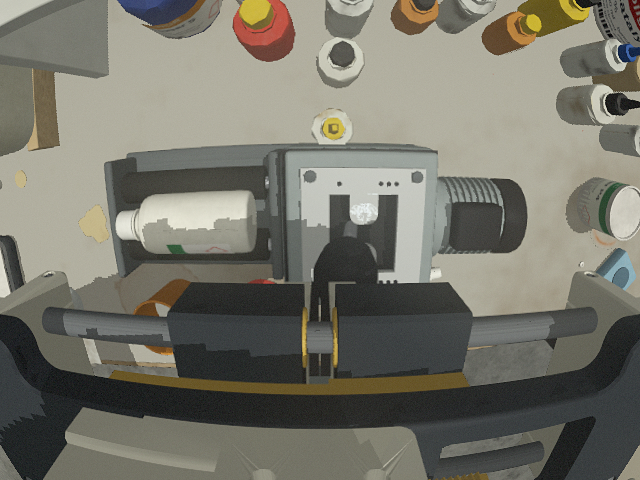

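View pics/side5z.png

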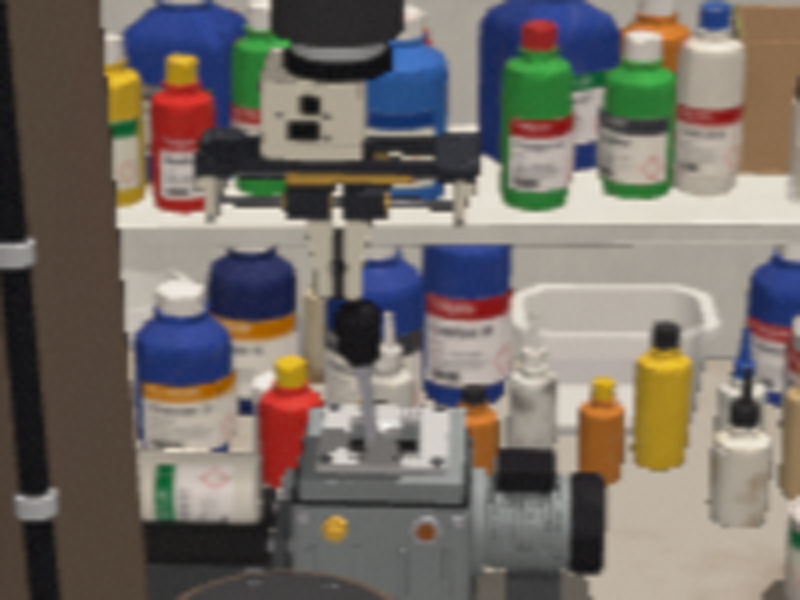

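View pics/top5z.png

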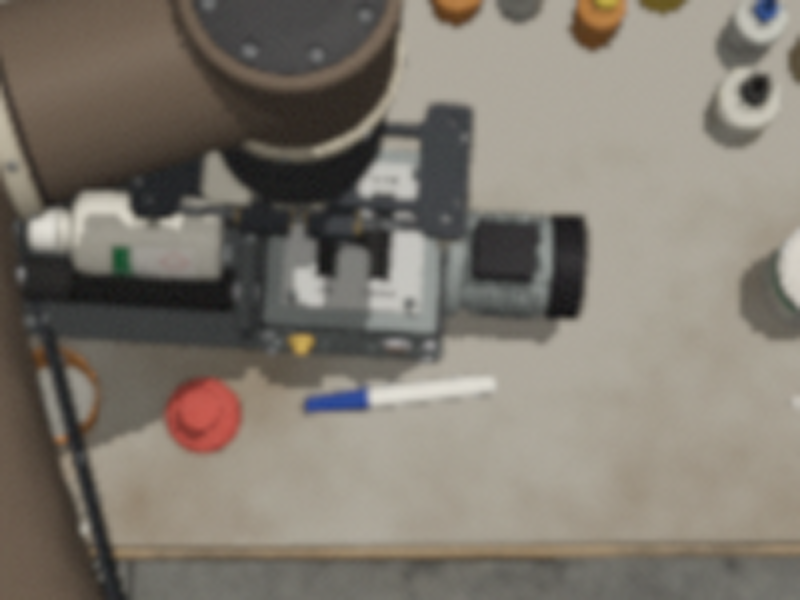

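Run:
```python
from h import *
np.set_printoptions(precision=1,suppress=True)
c=camera('side'); s,T=tool()
def pj(X):
    p=c['R']@np.array(X)+c['t']; q=c['intrinsics']@(p/p[2]); return (q[:2]-[230,120])*4
p=s['eef_pos']
print('tcp',pj(p)); print('up40',pj(np.array(p)+[0,0,40]))
for z in (126,182,205,228): print(z,pj([538.4,-62.8,z]))
print([ (w(c,d['location']),M(w(c,d['location'])),d['confidence']) for d in look_for('knob','side')])
```

```text
tcp [335.1 341.8]
up40 [334.8 289.4]
126 [381.1 431.2]
182 [381.3 360. ]
205 [381.4 330.2]
228 [381.5 300. ]
[(array([532.7, -47.1, 199.8]), array([ -6.8,  15.3, 199.8]), 0.53)]
```

Run:
```python
import cv2
a=cv2.imread('pics/side5.png')[155:230,280:380]; cv2.imwrite('pics/s5zz.png',cv2.resize(a,(800,600),interpolation=cv2.INTER_NEAREST))
a=cv2.imread('pics/w5.png')[200:400,220:480]; cv2.imwrite('pics/w5z.png',cv2.resize(a,(780,600),interpolation=cv2.INTER_NEAREST))
```

```text
(no output)
```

View pics/s5zz.png

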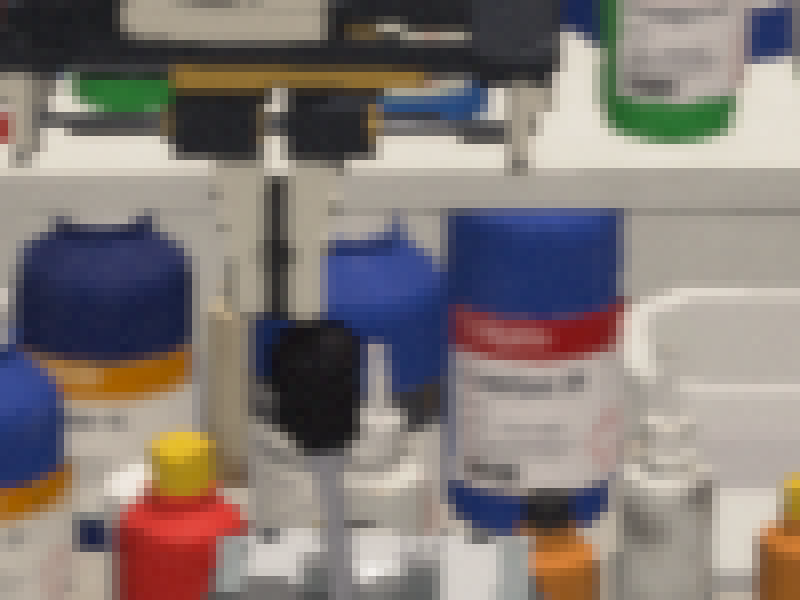

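View pics/w5z.png

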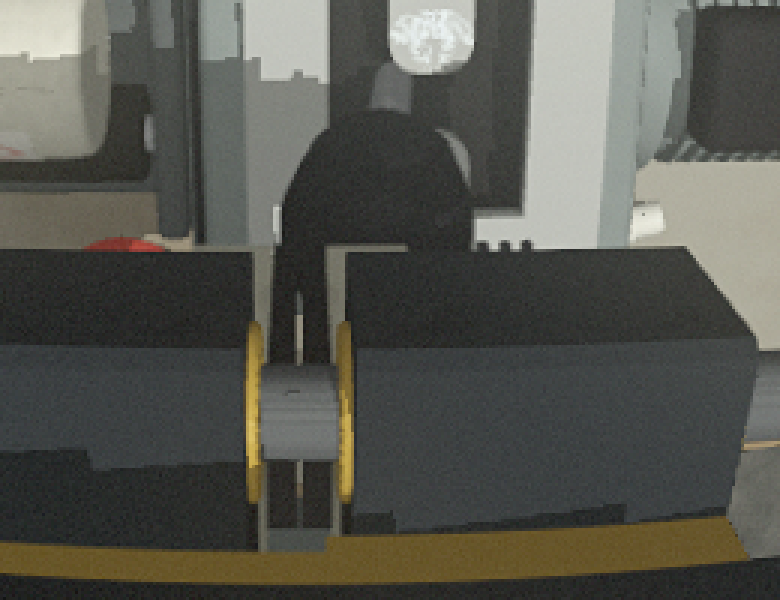

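Request:
drive_tool(
  moves=[
    [[-1, 0, -0.015, -0.005, 0, 0, 0], [-1, 0, -0.015, 0, 0, 0, 0], [-1, 0, -0.015, 0, 0, 0, 0], [-1, 0, 0, 0.015, 0, 0, 0], [-1, 0, 0, 0.015, 0, 0, 0], [-1, 0, 0, 0.015, 0, 0, 0], [-1, 0, 0, 0, 0, 0, 0]],
  ],
)

```text
time_s: 6.95
eef_pos: [541.0, 14.9, 153.1]
tool_rot: [0.0, 0.999, -0.036, -0.002]
force: [-1.4, -0.6, -0.8]
gripper_width: 0.8
```

```bash
cat > v.py <<'E'
from h import *
import sys
np.set_printoptions(precision=1,suppress=True)
n=sys.argv[1]
s,T=tool(); print(s['time_s'],M(s['eef_pos']),s['eef_pos'][2],s['force'])
snap('side','s'+n+'.png'); snap('wrist','w'+n+'.png')
a=cv2.imread('pics/s'+n+'.png')[155:230,280:380]; b=cv2.resize(a,(533,400),interpolation=cv2.INTER_CUBIC)
d=cv2.imread('pics/w'+n+'.png')[120:390,220:480]; d=cv2.resize(d,(260,270))
o=np.zeros((400,800,3),np.uint8); o[:,:533]=b; o[:270,540:800]=d
cv2.imwrite('pics/v'+n+'.png',o)
E
python3 v.py 6
```

```text
6.95 [ -3.1  77.7 153.1] 153.07265966026088 [-1.4 -0.6 -0.8]
```

View pics/v6.png

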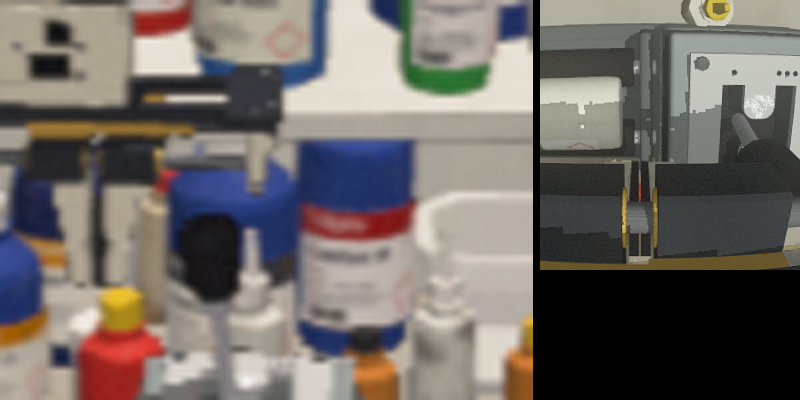

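Request:
drive_tool(
  moves=[
    [[-1, 0.002, 0.006, 0, 0, 0, 0], [-1, 0, 0.006, 0, 0, 0, 0], [-1, 0, 0.006, 0, 0, 0, 0], [-1, 0, 0.004, 0, 0, 0, 0], [-1, 0, 0.004, 0, 0, 0, 0]],
  ],
)

```text
time_s: 7.47
eef_pos: [543.2, -11.7, 156.4]
tool_rot: [-0.0, 0.999, -0.037, 0.0]
force: [-0.2, 2.7, 3.0]
gripper_width: 0.2
```

Request:
drive_tool(
  moves=[
    [[-1, 0, 0.003, 0, 0, 0, 0], [-1, 0, 0.003, 0, 0, 0, 0], [-1, 0, 0.003, 0, 0, 0, 0]],
  ],
)

```text
time_s: 7.72
eef_pos: [542.8, -20.2, 156.4]
tool_rot: [-0.0, 0.999, -0.036, 0.0]
force: [0.2, 1.9, 2.9]
gripper_width: 0.4
```

Request:
drive_tool(
  moves=[
    [[-1, 0, 0.003, 0, 0, 0, 0], [-1, 0, 0.003, 0, 0, 0, 0], [-1, 0, 0.003, 0, 0, 0, 0]],
  ],
)

```text
time_s: 7.97
eef_pos: [541.8, -29.2, 156.0]
tool_rot: [-0.0, 0.999, -0.036, 0.0]
force: [0.4, 2.1, 1.2]
gripper_width: 0.4
```

```bash
python3 v.py 7
```

```text
7.9667 [  1.   33.7 156. ] 156.0290032840419 [0.4 2.1 1.2]
```

View pics/v7.png

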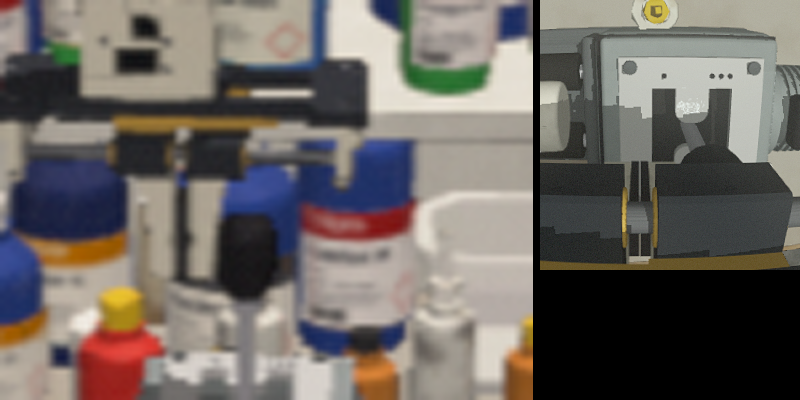

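Request:
drive_tool(
  moves=[
    [[-1, 0, 0.003, 0, 0, 0, 0], [-1, 0, 0.003, 0, 0, 0, 0], [-1, 0, 0.003, 0, 0, 0, 0], [-1, 0, 0.003, 0, 0, 0, 0]],
  ],
)

```text
time_s: 8.4
eef_pos: [540.9, -41.3, 156.0]
tool_rot: [-0.0, 0.999, -0.036, 0.0]
force: [0.0, 2.8, 1.6]
gripper_width: 0.5
```

Request:
drive_tool(
  moves=[
    [[-1, 0, 0.003, 0, 0, 0, 0], [-1, 0, 0.003, 0, 0, 0, 0], [-1, 0, 0.003, 0, 0, 0, 0]],
  ],
)

```text
time_s: 8.65
eef_pos: [540.2, -50.3, 155.9]
tool_rot: [-0.0, 0.999, -0.036, -0.0]
force: [0.8, 0.8, 0.8]
gripper_width: 0.6
```

Request:
drive_tool(
  moves=[
    [[-1, 0, 0.002, 0, 0, 0, 0], [-1, 0, 0.002, 0, 0, 0, 0]],
  ],
)

```text
time_s: 8.82
eef_pos: [539.8, -54.2, 155.8]
tool_rot: [-0.0, 0.999, -0.036, -0.0]
force: [0.6, 1.5, 0.5]
gripper_width: 1.0
```

```bash
python3 v.py 8
```

```text
8.8167 [  0.8   8.6 155.8] 155.81980168311625 [0.6 1.5 0.5]
```

View pics/v8.png

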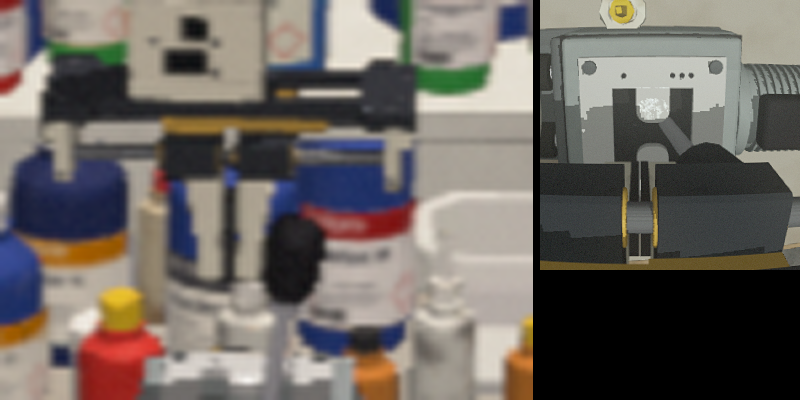

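Request:
drive_tool(
  moves=[
    [[-1, 0, 0.002, 0, 0, 0, 0], [-1, 0, 0.002, 0, 0, 0, 0]],
  ],
)

```text
time_s: 9.08
eef_pos: [539.4, -58.0, 155.7]
tool_rot: [-0.0, 0.999, -0.036, -0.0]
force: [0.1, 1.6, -0.4]
gripper_width: 0.6
```

Request:
drive_tool(
  moves=[
    [[-1, 0, 0.002, 0, 0, 0, 0], [-1, 0, 0.001, 0, 0, 0, 0]],
  ],
)

```text
time_s: 9.25
eef_pos: [539.1, -61.1, 155.7]
tool_rot: [-0.0, 0.999, -0.036, -0.0]
force: [0.7, 2.0, -0.5]
gripper_width: 0.3
```

```bash
python3 v.py 9
```

```text
9.25 [  0.6   1.7 155.7] 155.68718779567973 [ 0.7  2.  -0.5]
```

View pics/v9.png

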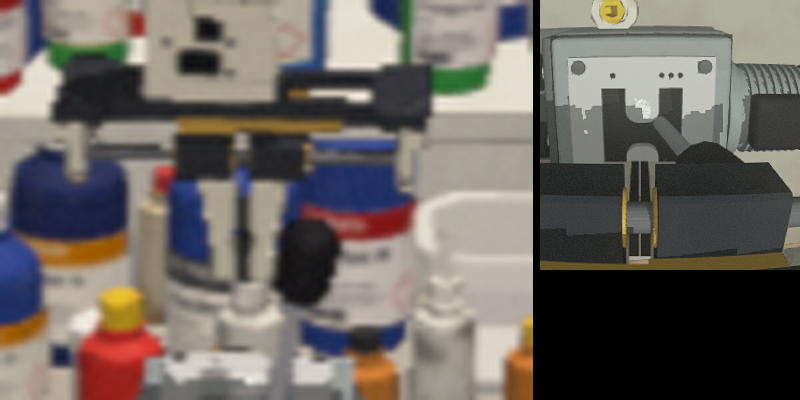

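Request:
drive_tool(
  moves=[
    [[-1, 0, 0.002, 0, 0, 0, 0], [-1, 0, 0, 0, 0, 0, 0]],
  ],
)

```text
time_s: 9.52
eef_pos: [539.1, -63.2, 155.9]
tool_rot: [0.0, 0.999, -0.036, -0.0]
force: [0.1, 0.5, -0.6]
gripper_width: 0.3
```

Request:
drive_tool(
  moves=[
    [[-1, 0, 0.002, 0, 0, 0, 0], [-1, 0, 0, 0, 0, 0, 0]],
  ],
)

```text
time_s: 9.68
eef_pos: [539.0, -65.2, 155.9]
tool_rot: [0.0, 0.999, -0.036, -0.0]
force: [1.4, 1.2, -0.1]
gripper_width: 0.7
```

```bash
python3 v.py 10
python3 - <<'E'
import cv2
a=cv2.imread('pics/w10.png')[160:310,250:450]; cv2.imwrite('pics/w10z.png',cv2.resize(a,(800,600),interpolation=cv2.INTER_CUBIC))
E
```

```text
9.6833 [  0.8  -2.3 155.9] 155.9230924585985 [ 1.4  1.2 -0.1]
```

View pics/w10z.png

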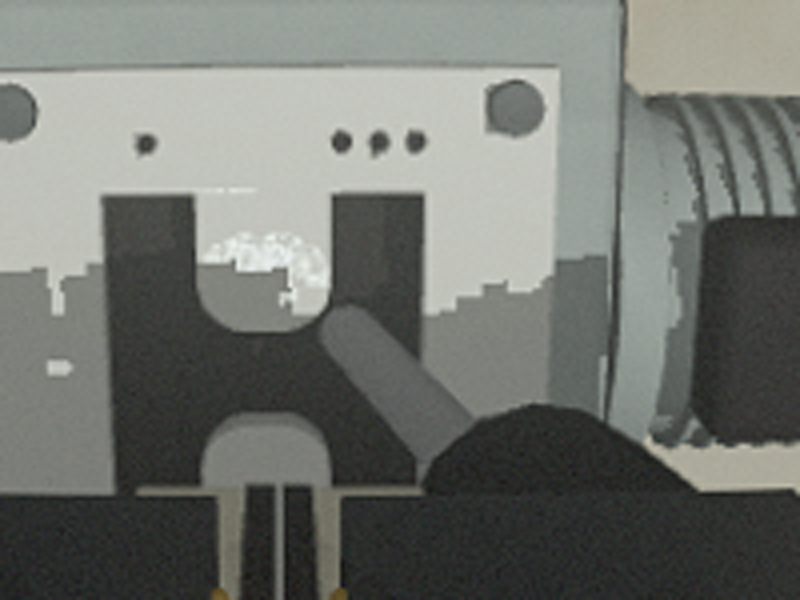

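View pics/v10.png

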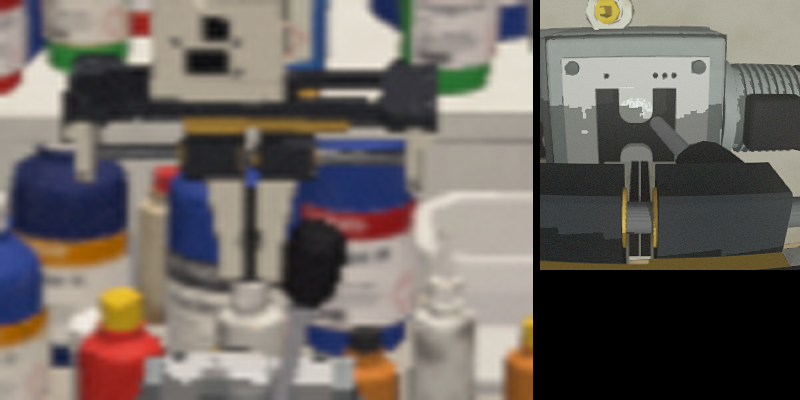

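```bash
cat >> h.py <<'E'
def W(m,off=(0,0)):
    a=-0.073; x,y=m[0]+off[0],m[1]+off[1]
    return np.array([538.4+x*np.cos(a)-y*np.sin(a),-62.8+x*np.sin(a)+y*np.cos(a),m[2]])
def WJ(c,T,X):
    G=np.linalg.inv(T@c['T_tool_cam']); p=(G@np.r_[X,1])[:3]; r=np.hypot(p[0],p[1]); th=np.arctan2(r,p[2]); K=c['intrinsics']
    return np.array([K[0,2]+K[0,0]*th*p[0]/r,K[1,2]+K[1,1]*th*p[1]/r])
def lev(L,sel,f):
    # direction: sideways tilt about x then fore tilt
    d=np.array([np.tan(f),-np.tan(sel),1]); d/=np.linalg.norm(d); return np.array([0,0,35])+L*d
E
python3 - <<'E'
from h import *
np.set_printoptions(precision=0,suppress=True)
s,T=tool(); c=camera('wrist')
z=lambda X:(WJ(c,T,X)-[250,160])*4
for off in [(0,0),(-1,3)]:
    print('slot corners',[z(W((30.5,y,126),off)) for y in (-10.5,-25.5,25.5,10.5)],[z(W((43.5,-39,126),off))])
    for se in (.15,.17,.2,.23): print(se,[z(W(lev(L,se,0),off)) for L in (60,93,120,150)])
E
```

```text
slot corners [array([331., 191.]), array([427., 191.]), array([100., 192.]), array([196., 191.])] [array([515., 110.])]
0.15 [array([315., 321.]), array([350., 379.]), array([387., 438.]), array([439., 522.])]
0.17 [array([321., 321.]), array([362., 378.]), array([403., 437.]), array([462., 520.])]
0.2 [array([331., 321.]), array([379., 377.]), array([427., 435.]), array([496., 517.])]
0.23 [array([340., 320.]), array([395., 376.]), array([451., 433.]), array([529., 514.])]
slot corners [array([312., 197.]), array([408., 198.]), array([ 82., 198.]), array([177., 197.])] [array([496., 116.])]
0.15 [array([298., 327.]), array([332., 385.]), array([366., 445.]), array([415., 530.])]
0.17 [array([305., 326.]), array([343., 384.]), array([383., 444.]), array([438., 528.])]
0.2 [array([314., 326.]), array([360., 383.]), array([407., 442.]), array([472., 525.])]
0.23 [array([324., 325.]), array([376., 382.]), array([430., 440.]), array([506., 521.])]
```

Request:
drive_tool(
  moves=[
    [[-1, 0, -0.011, 0, 0, 0, 0], [-1, 0, -0.011, 0, 0, 0, 0], [-1, -0.016, 0, 0, 0, 0, 0], [-1, -0.016, 0, 0, 0, 0, 0], [-1, -0.016, 0, 0, 0, 0, 0], [-1, 0, 0, 0.004, 0, 0, 0]],
  ],
)

```text
time_s: 10.33
eef_pos: [491.1, -38.7, 152.8]
tool_rot: [-0.0, 0.999, -0.036, 0.0]
force: [-0.6, -0.1, -0.5]
gripper_width: 0.3
```

Request:
drive_tool(
  moves=[
    [[-1, 0, 0.014, 0, 0, 0, 0], [-1, 0, 0.014, 0, 0, 0, 0], [-1, 0, 0.014, 0, 0, 0, 0], [-1, 0, 0.014, 0, 0, 0, 0], [-1, 0, 0, 0, 0, 0, 0]],
  ],
)

```text
time_s: 10.75
eef_pos: [488.9, -96.3, 151.9]
tool_rot: [0.0, 0.999, -0.037, -0.0]
force: [-0.2, -0.7, -0.5]
gripper_width: 0.4
```

```bash
python3 v.py 11
```

```text
10.75 [-46.9 -37.  151.9] 151.94434453051082 [-0.2 -0.7 -0.5]
```

View pics/w11.png

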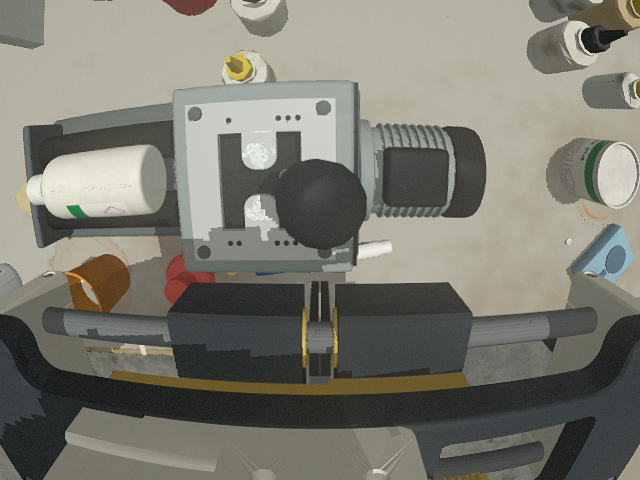

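View pics/v11.png

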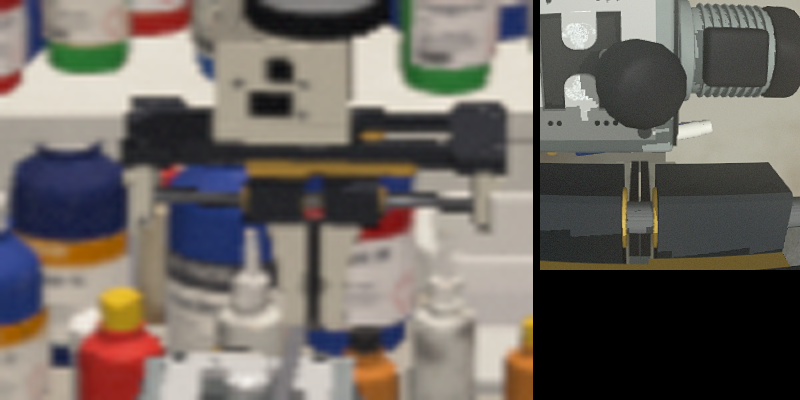

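Request:
drive_tool(
  moves=[
    [[-1, 0.006, 0, 0, 0, 0, 0], [-1, 0.005, 0, 0, 0, 0, 0], [-1, 0.004, 0, 0, 0, 0, 0], [-1, 0.003, 0, 0, 0, 0, 0], [-1, 0.003, 0, 0, 0, 0, 0]],
  ],
)

```text
time_s: 11.27
eef_pos: [510.2, -96.6, 151.8]
tool_rot: [0.0, 0.999, -0.036, -0.0]
force: [-0.3, -0.2, -0.2]
gripper_width: 0.5
```

Request:
drive_tool(
  moves=[
    [[-1, 0.003, 0, 0, 0, 0, 0], [-1, 0.003, 0, 0, 0, 0, 0], [-1, 0.003, 0, 0, 0, 0, 0]],
  ],
)

```text
time_s: 11.52
eef_pos: [518.7, -97.5, 152.0]
tool_rot: [-0.0, 0.999, -0.036, -0.0]
force: [-1.9, 0.7, 2.3]
gripper_width: 0.3
```

Request:
drive_tool(
  moves=[
    [[-1, 0.003, 0, 0, 0, 0, 0], [-1, 0.003, 0, 0, 0, 0, 0], [-1, 0.003, 0, 0, 0, 0, 0]],
  ],
)

```text
time_s: 11.77
eef_pos: [527.9, -98.2, 152.0]
tool_rot: [-0.0, 0.999, -0.036, 0.0]
force: [-1.9, 1.5, 1.8]
gripper_width: 0.3
```

```bash
python3 v.py 12
```

```text
11.7667 [ -7.9 -36.1 152. ] 152.02672732569258 [-1.9  1.5  1.8]
```

View pics/w12.png

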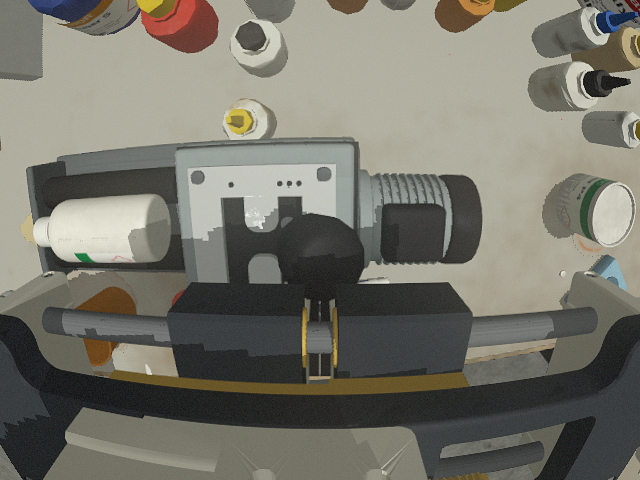

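Lever is moving forward under about 2 N; the knob at (322,250) is centred on the fingers (column 320). Continuing.

Request:
drive_tool(
  moves=[
    [[-1, 0.003, 0, 0, 0, 0, 0], [-1, 0.003, 0, 0, 0, 0, 0], [-1, 0.003, 0, 0, 0, 0, 0], [-1, 0.003, 0, 0, 0, 0, 0]],
  ],
)

```text
time_s: 12.2
eef_pos: [539.6, -99.0, 151.7]
tool_rot: [-0.0, 0.999, -0.036, -0.0]
force: [-1.4, 0.8, -0.8]
gripper_width: 0.8
```

Request:
drive_tool(
  moves=[
    [[-1, 0.003, 0, 0, 0, 0, 0], [-1, 0.003, 0, 0, 0, 0, 0], [-1, 0.002, 0, 0, 0, 0, 0]],
  ],
)

```text
time_s: 12.45
eef_pos: [547.8, -99.7, 151.7]
tool_rot: [0.0, 0.999, -0.036, -0.0]
force: [-3.0, 1.1, -1.6]
gripper_width: 0.2
```

Request:
drive_tool(
  moves=[
    [[-1, 0.002, 0, 0, 0, 0, 0], [-1, 0.002, 0, 0, 0, 0, 0]],
  ],
)

```text
time_s: 12.62
eef_pos: [551.7, -100.0, 151.8]
tool_rot: [0.0, 0.999, -0.036, -0.0]
force: [-1.4, 1.0, -0.4]
gripper_width: 0.4
```

```bash
python3 v.py 13
```

```text
12.6167 [ 16.  -36.2 151.8] 151.8431621329108 [-1.4  1.  -0.4]
```

View pics/w13.png

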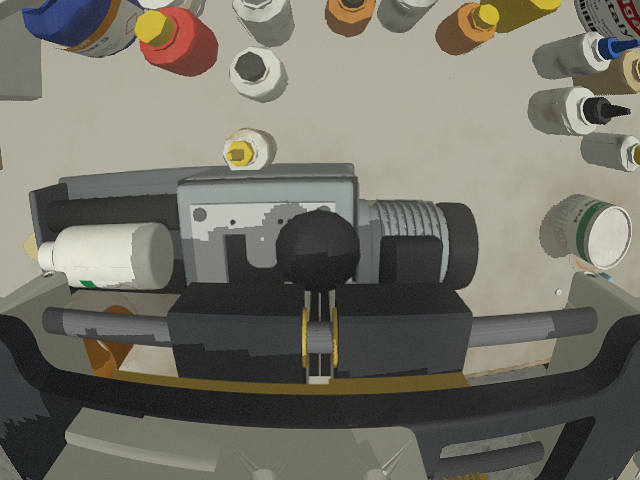

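Request:
drive_tool(
  moves=[
    [[-1, 0.002, 0, 0, 0, 0, 0], [-1, 0.001, 0, 0, 0, 0, 0]],
  ],
)

```text
time_s: 12.88
eef_pos: [554.3, -100.2, 151.9]
tool_rot: [0.0, 0.999, -0.036, -0.0]
force: [-3.5, 0.5, 0.0]
gripper_width: 0.4
```

Request:
drive_tool(
  moves=[
    [[-1, 0.001, 0, 0, 0, 0, 0], [-1, 0.001, 0, 0, 0, 0, 0]],
  ],
)

```text
time_s: 13.05
eef_pos: [555.2, -100.4, 151.6]
tool_rot: [0.0, 0.999, -0.037, -0.001]
force: [-8.2, 2.1, 2.7]
gripper_width: 0.4
```

Request:
drive_tool(
  moves=[
    [[-1, 0.001, 0, 0, 0, 0, 0], [-1, 0.001, 0, 0, 0, 0, 0]],
  ],
)

```text
time_s: 13.22
eef_pos: [555.7, -100.5, 151.4]
tool_rot: [0.0, 0.999, -0.037, -0.003]
force: [-12.4, 3.6, 4.8]
gripper_width: 0.4
```

Request:
drive_tool(
  moves=[
    [[-1, -0.003, 0, 0, 0, 0, 0], [-1, -0.01, 0, 0, 0, 0, 0], [-1, -0.015, 0, 0, 0, 0, 0], [-1, -0.02, 0, 0, 0, 0, 0], [-1, -0.02, 0, 0, 0, 0, 0], [-1, 0, 0, 0, 0, 0, 0]],
  ],
)

```text
time_s: 13.72
eef_pos: [488.3, -95.5, 152.6]
tool_rot: [-0.0, 0.999, -0.036, 0.001]
force: [-0.2, 0.9, -0.2]
gripper_width: 0.6
```

```bash
python3 v.py 14
python3 - <<'E'
from h import *
np.set_printoptions(precision=0,suppress=True)
s,T=tool(); c=camera('wrist')
for f in (.2,.235,.28): print(f,WJ(c,T,W(lev(171,.2,f))), WJ(c,T,W(lev(193,.2,f))))
E
```

```text
13.7167 [-47.6 -36.2 152.6] 152.6026210702275 [-0.2  0.9 -0.2]
0.2 [313. 127.] [325. 114.]
0.235 [313. 113.] [324.  96.]
0.28 [312.  96.] [323.  74.]
```

View pics/w14.png

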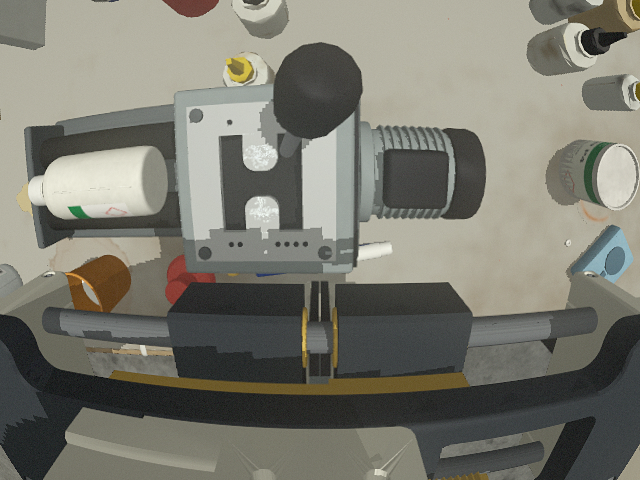

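Request:
drive_tool(
  moves=[
    [[-1, -0.01, 0, -0.02, 0, 0, 0], [-1, 0, 0, -0.03, 0, 0, 0], [-1, 0, 0, -0.03, 0, 0, 0], [-1, 0, 0, -0.02, 0, 0, 0], [-1, 0, 0, 0, 0, 0, 0], [-1, 0, 0, 0, 0, 0, 0], [-1, 0, 0, 0, 0, 0, 0]],
  ],
)

```text
time_s: 14.45
eef_pos: [481.0, -94.7, 251.4]
tool_rot: [-0.0, 0.999, -0.036, -0.0]
force: [0.9, 0.0, -0.5]
gripper_width: 0.6
```

```bash
python3 v.py 15
python3 - <<'E'
from h import *
np.set_printoptions(precision=0,suppress=True)
s,T=tool(); c=camera('wrist')
for f in (.2,.235,.28): print(f,WJ(c,T,W(lev(171,.2,f))), WJ(c,T,W(lev(193,.2,f))))
E
```

```text
14.45 [-54.9 -36.  251.4] 251.3546637469422 [ 0.9  0.  -0.5]
0.2 [315. 114.] [322. 105.]
0.235 [315. 105.] [321.  95.]
0.28 [314.  95.] [321.  82.]
```

View pics/w15.png

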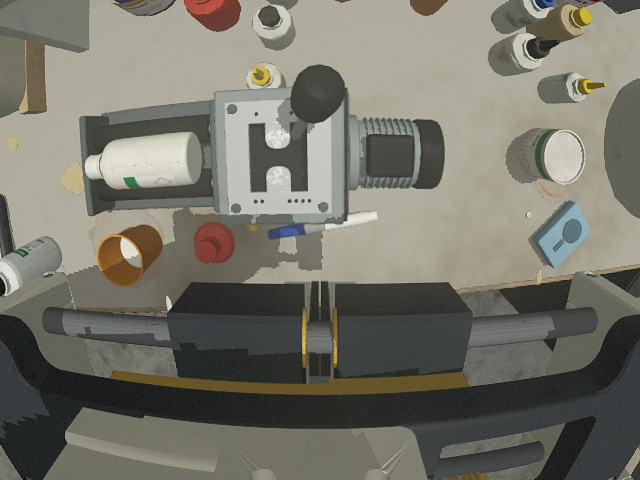

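```bash
python3 -c "
from station import *
print(finish_job())"
```

```text
the job is handed in; nothing more can be done
None
```

The lever is in third gear. I pushed it with closed fingertips right through the cross-slot, then forward from behind until it met the far end of the right-hand slot. I then backed off, raised the arm and handed the job in at about 14.5 s; no verdict was reported.

- **Lever position:** before the forward push, the stick in the wrist picture fitted a sideways tilt of about 0.22 rad. After release, the knob fitted a forward tilt of about 0.26 to 0.28 rad (0.235 is needed), still in the right-hand slot. It never went near fourth gear.
- **Forces:** the push took about 2 N, rising to about 13 N at the end stop. The readings were near zero once the arm was clear.
- **Surroundings:** in the last wrist picture the bottle lies on the rollers. The cup, red knob, marker, tin, mould half and pigment bottle stand where they should. I judged this by eye and did not measure their positions again.

**What disagreed:** the fingertips appeared to end about 35 mm above the reported TCP. Because of that, my first sideways approach rested on top of the knob, with about 15 N upward, and dragged it part of the way. I noticed from the side picture, raised and moved the fingers aside, then lowered them beside the knob and pushed it properly.

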